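# Clamp the stone block with the square-bored crank

## Task

Slide the ochre stone block along the bench, without lifting it, into the open end of the carving clamp until it is fully home against the stop bar. Then fit the loose crank squarely onto the clamp's upright square shaft, all the way down on the collar, and with it turn the shaft clockwise (seen from above) as far as it goes, so that the jaw grips the block. Leave the crank on the shaft and the other things on the bench where they stand.

Things in the scene. Friction and masses are not known exactly. Their poses are not given: they have to be found in the camera images.
- clamp: dark steel carving clamp fixed to the bench, U-shaped from above. Origin: on the bench under the middle of the seated block. Its slot runs along its own y, closed at +y by the stop bar, open at -y (robot's right). On its -x side (nearer the robot) the fixed cheek, 48 mm high, wood face at x = -46 mm, y -59 to 59; on the +x side the jaw, then the gear housing (x 78 to 138, y -45 to 65, 60 mm high)
- jaw: moving jaw, 53 mm high, 100 mm along the slot, with a 90 mm long wood-faced sprung pad towards the slot. The pad's face lies at x = +46 mm in the clamp's frame with the shaft at 0 and moves towards -x (the cheek) as the shaft turns. Origin at bench level, 17 mm behind the pad's face; axes as the clamp's
- stop_face (a point): middle of the stop bar's face, 62 mm from the clamp's origin along +y, 20 mm above the bench; the bar is 40 mm high. The block is home when its end touches this face
- slot_mouth (a point): centre of the slot's open end, on the bench, 105 mm from the clamp's origin along -y. Plates flare outward there to guide the block, from 55 mm back to 98 mm (cheek side) and 45 to 83 mm (jaw side). Beware: 30 cm to the right a floor-to-ceiling room pole stands at 41 degrees right of the robot, 45 cm from its axis: fold back to pass it, and a motor hangs 0.6 m up, 10 cm left of the pole
- block: rough ochre stone block, 72 (its x) by 121 (its y) by 60 mm high, about 0.6 kg, on the bench off the open end of the slot, long side roughly along it; origin under its centre. 72 mm is too wide to grip: push it by its end face. Home: its far end touches the stop bar, its origin then within 3 mm of the clamp's origin along the slot
- crank: loose crank with steel hub and light alloy arm, 0.22 kg, flat on the bench, right way up. Origin: centre of the underside of its square hub, 40 x 40 x 36 mm tall, with a 20 mm square bore through it along z, parallel to its sides. Arm along +x (18 mm wide, 10 to 26 mm above the underside); upright wooden grip, 24 mm across, at x = 90 mm, top at 60 mm. Grip the hub across y. Fits the shaft at any of four quarter turns
- crank_grip (a point): middle of the crank's wooden grip, 90 mm out along the arm and 40 mm above the hub's underside. When fitting, choose the quarter turn that lets this end sweep round on the robot's side of the shaft
- shaft_seat (a point): on the square steel shaft's axis at the top of the round collar (65 mm above the bench; clamp x = 108 mm, y = 0), where the hub's underside rests when fully down. The shaft is 18 mm square, 39 mm tall above this point, its top 5 mm tapering to 12 mm; the point's x and y axes are square to its flats and turn with it
- shaft (a joint): turn of the square shaft in rad, 0 to 1.8, growing clockwise seen from above; hard stop at 1.8. It starts between 0 and 0.4; at 0 its flats are parallel to the clamp's axes. Stiff: about 0.45 N m to turn, up to 0.8 N m near the end, and it stays where it is left. Each rad moves the jaw 15 mm
- pad (a joint): how far the sprung jaw pad is pressed back into the jaw, m; 0 when it presses nothing, 2.5 N per mm; about 0.007 when the block is properly gripped
- post: dark red wooden post, 30 x 32 x 75 mm, standing on the bench; origin under its centre. Bystander
- pot: dark olive clay pot, 82 mm across, 48 mm high; origin under its centre. Bystander
- egg: reddish egg-shaped stone, 34 x 44 x 26 mm; origin under its centre. Bystander

How it is judged:
On the way, in this order (a step that is already met when the one before it is completed fails the run):
1. the block lies in the slot, home against the stop bar (y of block in the frame of clamp above -0.008 m and x of block in the frame of clamp between -0.015 and 0.015 m and value of joint shaft below 0.6 rad), for 0.2 s.
2. the crank sits fully down on the shaft before the shaft has been turned (horizontal distance between crank and shaft_seat below 0.004 m and z of crank in the frame of shaft_seat below 0.004 m and angle between crank's own z axis and vertical below 0.08 rad and value of joint shaft below 0.6 rad), for 0.2 s.
3. the crank has turned the shaft to its stop and the pad presses the block (value of joint shaft above 1.68 rad and value of joint pad above 0.003 m), for 0.2 s.
At the end, for the whole second after the job is handed in: block in the slot, within 10 mm of home, within 4 mm of the cheek, square within 0.06 rad; crank fully down on the shaft (4 mm in height and sideways, upright within 0.08 rad); shaft past 1.68 rad, pad pressed in over 3 mm; block and crank at rest (all of step 3 and y of block in the frame of clamp between -0.01 and 0.006 m and x of block in the frame of clamp between -0.014 and -0.006 m and angle between the y axis of block and the y axis of clamp, either way round below 0.06 rad and linear speed of block below 0.01 m/s and horizontal distance between crank and shaft_seat below 0.004 m and z of crank in the frame of shaft_seat below 0.004 m and angle between crank's own z axis and vertical below 0.08 rad and linear speed of crank below 0.02 m/s); the robot touches nothing.
It fails at once if the block is lifted or tipped (height (world z) of block above 0.015 m or angle between block's own z axis and vertical above 0.2 rad).
It fails at once if a bystander is moved (distance of any of post, pot, egg from where it was at the start of the episode above 0.03 m or angle between post's own z axis and vertical above 0.6 rad).
It also fails if it takes over 69 s, if anything falls off the work surface, if the arm or the gripper's body presses on something with over 40 N, if the wrist force passes 120 N, or if a joint passes its speed limit or range.

## Robot

A 6-joint arm with a two-finger parallel gripper is mounted at the origin on a cart in front of the work surface, level with it; the furniture and walls round the work are solid. World frame = base frame: x ahead of the robot, y to its left, z up, the work surface at z = 0. Lengths are in m, angles in rad, forces in N, time in s.
With the tool pointing down it reaches from about 0.275 to 0.85 m from the base axis. Payload 5.2 kg.
Tool frame: the origin (TCP) lies at the centre of the arm's flange, where the gripper is bolted on; the fingertips stand 173 mm ahead of it and the grasp point (between the pads) lies robot.grip_point_offset ahead of it (robot.grip_point_offset is the distance from the TCP to the grasp point, in m); z points along the fingers, y is the line along which they close (so a half turn about z gives the same grasp; the last joint's range is limited). The gripper opens to 85 mm and grips with 20 to 120 N. Pads are 22 mm wide; open, the fingers measure 114 mm over their backs; the gripper's body (76 mm by 85 mm) begins 54 mm behind the grasp point. The pads swing forward as they close: fully open they stand 13 mm farther back than shut.
Start: joints at [1.142, 0.259, 1.535, -0, 1.348, -0.203], TCP at [0.123, 0.536, 0.405] pointing down, gripper open.
Joint ranges: [-3.14, 3.14], [-0.91, 2.08], [0.19, 2.58], [-1.22, 4.36], [0.22, 2.71], [-3.12, 3.12]. Speed limits (rad/s): [2.57, 2.57, 3.14, 3.14, 3.14, 3.14].

## Interface

Orientations are given as a unit quaternion [x, y, z, w].
In Python, from plant import robot gives the robot as it stands. Calls block until the motion is done:
- robot.move_ptp(position, orientation): joint-space move of the TCP to a pose.
- robot.line_to(position, ori=None, max_speed=0.15, f_stop=None): straight line of the TCP; ori=None keeps the orientation; max_speed is the mean speed in m/s. With f_stop (N) it stops when the force on the tool has changed by that much, and returns True; else False.
- robot.move_j(angles): joint-space move.
- robot.move_gripper(opening, squeeze=None): opening from 0.0 (shut) to 1.0 (fully open); squeeze is the grip in N (None keeps the last); returns when the fingers have stopped.
- robot.sleep(seconds).
- robot.inverse_kinematics(position, orientation): joint angles nearest the present ones, or None.
- robot.sense(): the state.
- robot.get_image(name): name is "side" or "top"; returns the picture (480x640x3 uint8, red, green, blue); there is no depth.
- robot.get_calibration(name): a dict with "fx", "fy", "cx", "cy" (pixels), "position" and "orientation" of the camera in the world. Camera axes: x right, y up, looking along -z (the intrinsics and any distortion apply to the point x, -y, -z); pixel columns grow to the right and rows downward; lengths in m; the calibration is good to about 2 mm. A picture is of the moment at which its call begins. get_calibration takes no time and is no camera call.
A pose or a line that the arm cannot do raises robot.IKError and nothing moves.
- robot.sign_off(): hands the job in; it is judged then, once.
The state is a dict: "time_s": time; "qpos": joint angles; "dq": joint speeds; "joint_torque": joint torques, N m; "tcp_pos": TCP position; "ee_rot": TCP orientation; "contact_force": force on the tool from outside, world axes, zero at the start; "wrist_torque": the same for the moment, N m; "opening": opening from 0.0 (shut) to 1.0 (fully open); "finger_force": force on a finger pad.
Only numpy, scipy, OpenCV 4.12 (cv2) and the standard library are available. Lean on these libraries where they do the work, as an engineer would, in place of code of your own. Each camera call takes 0.05 s, during which the arm holds its last target. There are 200 camera calls.

## Working session

There is one attempt and no reset: what is moved stays moved. The work goes in short steps, each a Python script; the robot and the scene stay as the last script left them, time stands still between calls to the robot, and variables do not carry over. Pictures are saved under pics/ and viewed, at most 10 in all, crops included, and the job is handed in when it is done.

```bash
mkdir -p pics; ls
python3 - <<'E'
from plant import robot
import cv2
s=robot.sense();print(s['time_s'],s['tcp_pos'],s['ee_rot'],robot.grip_point_offset)
for n in("side","top"):
    print(n,robot.get_calibration(n))
    cv2.imwrite(f"pics/{n}0.png",robot.get_image(n)[:,:,::-1])
E
```

```text
pics
0.0 [0.12301457 0.53584248 0.40387725] [ 1.12649825e-01  9.93634332e-01 -8.67441961e-04 -2.81285565e-04] 0.1547
side {'fx': 620.3738968779496, 'fy': 620.3738968779496, 'cx': 315.64140482707575, 'cy': 246.16811464044847, 'position': array([0.48097204, 1.09085433, 0.56935751]), 'orientation': array([-0.02358032,  0.51877263,  0.85437428, -0.01906595])}
top {'fx': 563.8995614757225, 'fy': 563.8995614757225, 'cx': 314.1843576921222, 'cy': 244.19467773948364, 'position': array([0.43468447, 0.15759514, 0.99456657]), 'orientation': array([-0.03706482,  0.06233827,  0.71018663, -0.70026787])}
```

View pics/top0.png

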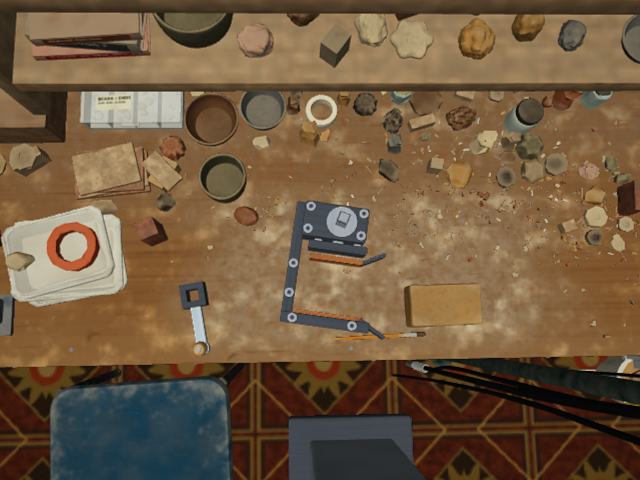

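View pics/side0.png

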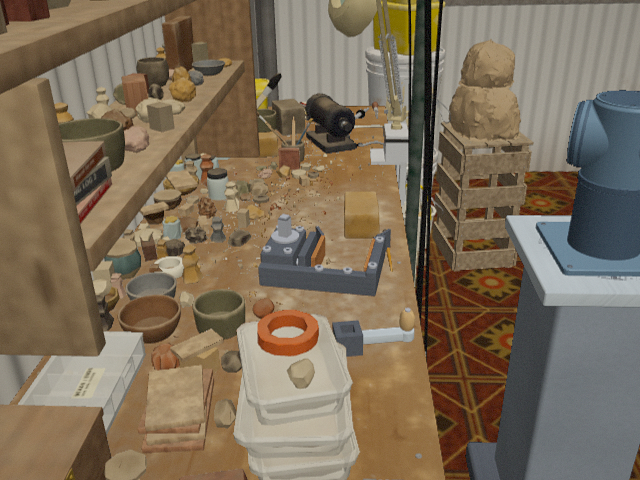

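The top view shows the clamp at about (330,265), with the shaft on a light collar near (342,222), the block at (443,304), and the crank hub at (193,295) with its grip at (201,348). The bystanders are the post (150,231), pot (222,177) and egg (246,215). In the side view, a dark pole stands at column ~420 and the hub is at (348,337).

```bash
cat > h.py <<'E'
import numpy as np,cv2
from plant import robot
from scipy.spatial.transform import Rotation as R
def pix2plane(n,uv,z):
    c=robot.get_calibration(n);uv=np.atleast_2d(np.float64(uv))
    d=np.c_[(uv[:,0]-c['cx'])/c['fx'],-(uv[:,1]-c['cy'])/c['fy'],-np.ones(len(uv))]
    d=R.from_quat(c['orientation']).apply(d);p=c['position']
    return p+d*((z-p[2])/d[:,2])[:,None]
def proj(n,P):
    c=robot.get_calibration(n);q=R.from_quat(c['orientation']).inv().apply(np.atleast_2d(P)-c['position'])
    return np.c_[c['cx']-c['fx']*q[:,0]/q[:,2],c['cy']+c['fy']*q[:,1]/q[:,2]]
E
python3 - <<'E'
from h import *
im=cv2.imread('pics/top0.png')
a=cv2.resize(im[190:345,275:395],None,fx=3.8,fy=3.8,interpolation=cv2.INTER_CUBIC)
b=cv2.resize(im[275:360,170:220],None,fx=6,fy=6,interpolation=cv2.INTER_CUBIC)
o=np.zeros((600,800,3),np.uint8);o[:a.shape[0],:a.shape[1]]=a;o[:b.shape[0],470:470+b.shape[1]]=b
cv2.imwrite('pics/crop0.png',o)
hsv=cv2.cvtColor(im,cv2.COLOR_BGR2HSV)
print('block hsv',hsv[300,440],'bench',hsv[330,440])
# block mask by color
m=cv2.inRange(hsv,(int(hsv[300,440][0])-4,120,100),(int(hsv[300,440][0])+4,255,255));m[:265]=0;m[340:]=0;m[:,:395]=0;m[:,500:]=0
m=cv2.morphologyEx(m,cv2.MORPH_OPEN,np.ones((5,5)))
c=max(cv2.findContours(m,0,2)[0],key=cv2.contourArea);r=cv2.minAreaRect(c);bx=cv2.boxPoints(r);print(r,pix2plane('top',bx,.06)[:,:2].round(4))
E
```

```text
block hsv [ 17 149 161] bench [ 16 118 143]
((445.0813293457031, 304.3592834472656), (41.664894104003906, 71.19906616210938), 88.02507019042969) [[ 0.4967 -0.0337]
 [ 0.4991 -0.1539]
 [ 0.43   -0.1523]
 [ 0.428  -0.0333]]
```

View pics/crop0.png

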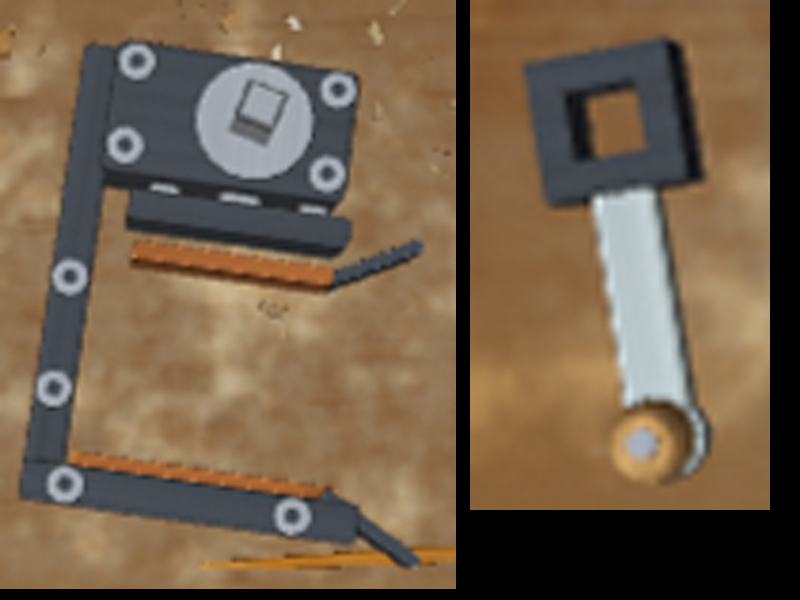

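In the crop, the bench clamp's long edges tilt about 0.138 rad in the image. The collar centre is at full-image (341.8,221.6), the shaft top at (344.5,216.8) tilted about 0.3 rad, and the hub top centre at (192.8,295.4). Next I convert these to world points.

Run:
```python
from h import *
A=lambda p:np.float64(p)/3.8+[275,190]
B=lambda p:(np.float64(p)-[470,0])/6+[170,275]
np.set_printoptions(precision=4,suppress=True)
W=lambda p,z:pix2plane('top',p,z)[:,:2]
col=W(A([[254,120]]),.065)[0];sh=W(A([[264,101]]),.104)[0];print('collar',col,'shafttop',sh)
ang=lambda a,b:np.arctan2(*(b-a)[::-1])
bol=W(A([[136,61],[338,89],[125,145],[327,173]]),.06)
# clamp y points to image left: from right to left bolt
yaws=[ang(bol[1],bol[0])-np.pi/2,ang(bol[3],bol[2])-np.pi/2,ang(bol[2],bol[0]),]
e=W(A([[54,388],[70,277]]),.04);yaws.append(ang(e[0],e[1]))
e=W(A([[22,470],[80,60]]),.04);yaws.append(ang(e[0],e[1]))
print('yaws',yaws);yaw=np.median(yaws)
s=(col+sh)/2;Rm=np.array([[np.cos(yaw),-np.sin(yaw)],[np.sin(yaw),np.cos(yaw)]]);o=s-Rm@[.108,0]
print('clamp',o,yaw)
F=lambda x,y,z:np.r_[o+Rm@[x,y],z]
for nm,q in dict(hous_fr=(.138,-.045,.06),hous_nr=(.078,-.045,.06),stopL=(-.046,.062,.04),cheekface_r=(-.046,-.059,.048),cheek_l=(-.046,.059,.048),pad_r=(.043,-.045,.05)).items(): print(nm,((proj('top',F(*q))[0]-[275,190])*3.8).round(0), proj('side',F(*q))[0].round(0))
sq=W(A([[250,80],[288,91],[278,123],[240,111]]),.104)
print('sq sides',np.linalg.norm(sq-np.roll(sq,1,0),axis=1),'yaw mod90 rel clamp',[(ang(sq[i],sq[(i+1)%4])-yaw)%(np.pi/2)-np.pi/2 for i in range(4)])
hc=W(B([[525,65],[665,40],[690,180],[547,205]]),.036);print('hub',hc.mean(0),np.linalg.norm(hc-np.roll(hc,1,0),axis=1),[ang(hc[i],hc[(i+1)%4])%(np.pi/2) for i in range(4)])
g=W(B([[642,443]]),.06)[0];print('grip',g,'arm',np.linalg.norm(g-hc.mean(0)),ang(hc.mean(0),g))
b=np.array([[.4967,-.0337],[.4991,-.1539],[.43,-.1523],[.428,-.0333]])
print('block',b.mean(0),'in clamp',Rm.T@(b.mean(0)-o),'yaw',ang(b[1],b[0])-np.pi/2,ang(b[2],b[3])-np.pi/2)
for P in [(.34,-.2,.6),(.405,-.22,.6),(.34,-.295,.0),(.34,-.295,.6)]: print(P,proj('side',P),proj('top',P))
for nm,u,z in(('post',(148,222),.075),('egg',(246,215),.02),('pot',(222,175),.048)):print(nm,W([u],z))
```

```text
collar [0.604  0.0761] shafttop [0.605  0.0751]
yaws [np.float64(-0.14967411559499477), np.float64(-0.150289901785859), np.float64(-0.14332075818633547), np.float64(-0.15369071090554884), np.float64(-0.14970222402286834)]
clamp [0.4977 0.0917] -0.14970222402286834
hous_fr [362.  69.] [276. 225.]
hous_nr [346. 201.] [307. 228.]
stopL [ 68. 449.] [364. 270.]
cheekface_r [341. 486.] [373. 235.]
cheek_l [ 75. 450.] [364. 265.]
pad_r [334. 281.] [325. 234.]
sq sides [0.0141 0.0168 0.0145 0.0169] yaw mod90 rel clamp [np.float64(-0.14697053906539237), np.float64(-0.17324188653658767), np.float64(-0.17144277421871634), np.float64(-0.1795446537222778)]
hub [0.4856 0.328 ] [0.0398 0.0396 0.04   0.0402] [np.float64(0.16476207784605568), np.float64(0.1858061188863016), np.float64(0.15861299528875117), np.float64(0.17075718370312007)]
grip [0.3978 0.3131] arm 0.08907228945890479 -2.973790338809165
block [ 0.4634 -0.0933] in clamp [-0.0063 -0.188 ] yaw 0.01996406938664186 0.016805140515042005
(0.34, -0.2, 0.6) [[433.9657 -97.7313]] [[812.9957 453.7853]]
(0.405, -0.22, 0.6) [[397.1054 -96.5175]] [[827.3966 357.6146]]
(0.34, -0.295, 0.0) [[412.5886 190.6475]] [[553.666  374.5348]]
(0.34, -0.295, 0.6) [[428.4933 -96.2697]] [[944.5405 450.3713]]
post [[0.6047 0.3957]]
egg [[0.6256 0.2402]]
pot [[0.6904 0.2789]]
```

The measurements agree: arm 89 mm, hub 40 mm, collar and shaft top within 1.4 mm, and the housing and cheek reproject within about 1 px. The shaft is at about 0.17 rad. Now I push the block, steering it to the slot axis, and stop partway for a look.

```bash
cat >> h.py <<'E'
SH=np.array([.6045,.0756]);CY=-.150
rot=lambda a:np.array([[np.cos(a),-np.sin(a)],[np.sin(a),np.cos(a)]])
CO=SH-rot(CY)@[.108,0]
def quat(psi): a=(psi+np.pi/2)/2; return np.array([np.cos(a),np.sin(a),0,0])
def toolpush(x,y,th,back,z):   # tool pose behind a block at clamp (x,y), world yaw th
    c=CO+rot(CY)@[x,y]; p=c+rot(th)@[0,-.0605-back]; return np.r_[p,z],quat(th)
def st(): s=robot.sense();return s['time_s'],s['qpos'].round(3) if hasattr(s['qpos'],'round') else s['qpos'],np.round(s['tcp_pos'],4),np.round(s['contact_force'],1)
E
python3 - <<'E'
from h import *
b0=(-.0063,-.188,.018);Z=.180
p,q=toolpush(*b0,.040,.30);print(p,robot.inverse_kinematics(p,q))
robot.move_gripper(.5,40)
robot.move_ptp(p,q);print(st())
robot.line_to(np.r_[p[:2],Z],max_speed=.15);print(st())
p,q=toolpush(*b0,.012,Z);print(robot.line_to(p,q,max_speed=.06),st())
for f in np.linspace(.125,1,8):
    p,q=toolpush(-.0063,-.188+.088*f,.018+f*(CY-.018),.011,Z)
    robot.line_to(p,q,max_speed=.05)
print(st())
cv2.imwrite('pics/top1.png',robot.get_image('top')[:,:,::-1])
E
```

```text
[ 0.465198  -0.1936919  0.3      ] [-6.16225381e-01  2.75370265e-01  1.79006839e+00 -4.44089210e-16
  1.07615400e+00 -6.34225381e-01]
(3.45, array([-0.615,  0.275,  1.79 ,  0.   ,  1.076, -0.634]), array([ 0.4655, -0.1931,  0.3001]), array([0.9, 0. , 0.6]))
(4.4, array([-0.616,  0.447,  1.903,  0.   ,  0.79 , -0.634]), array([ 0.4656, -0.1938,  0.1806]), array([-0.2,  0.5,  0.5]))
False (5.0167, array([-0.568,  0.434,  1.93 ,  0.   ,  0.778, -0.587]), array([ 0.4647, -0.1652,  0.18  ]), array([ 0.2, -0.6,  0.6]))
(7.9833, array([-0.4  ,  0.407,  1.981,  0.   ,  0.754, -0.251]), array([ 0.4658, -0.0767,  0.18  ]), array([0. , 0.2, 0.1]))
```

View pics/top1.png

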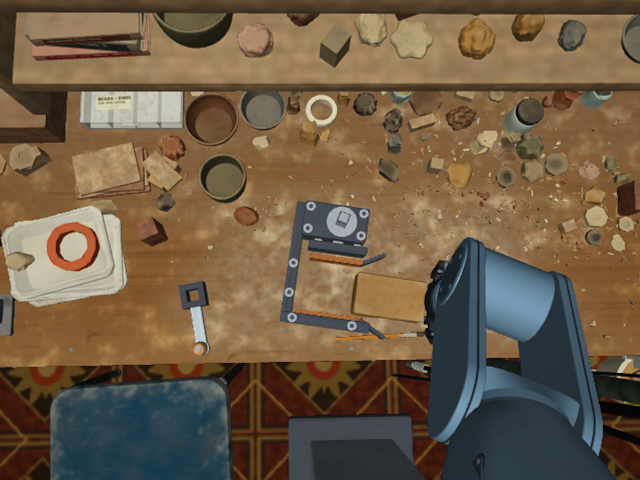

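The block is square to the slot and entering the mouth: its leading edge runs (357,273)–(353,312), between the cheek at 318 and the jaw pad at 260. I carry on until it meets the stop.

Run:
```python
from h import *
Z=.18
p,q=toolpush(-.0063,-.02,CY,.011,Z);print(robot.line_to(p,q,max_speed=.06,f_stop=20),st())
p,q=toolpush(-.0063,.006,CY,.011,Z);print(robot.line_to(p,q,max_speed=.03,f_stop=14),st())
t=robot.sense()['tcp_pos'];print('tool in clamp',rot(CY).T@(t[:2]-CO))
robot.sleep(.3)
p,q=toolpush(-.0063,-.03,CY,.011,Z);robot.line_to(p,q)
p,q=toolpush(-.0063,-.06,CY,.011,.33);robot.line_to(p,q,max_speed=.25)
hub=np.array([.4856,.328]);psi=-2.97+np.pi/2
P=np.r_[hub,.30];print(robot.inverse_kinematics(P,quat(psi)))
robot.move_gripper(1.0)
robot.move_ptp(P,quat(psi));print(st())
for n in('top','side'):cv2.imwrite(f'pics/{n}2.png',robot.get_image(n)[:,:,::-1])
a=cv2.imread('pics/top2.png')[190:350,140:400];b=cv2.imread('pics/side2.png')[200:380,240:440]
o=np.zeros((600,800,3),np.uint8);a=cv2.resize(a,None,fx=1.9,fy=1.9);b=cv2.resize(b,None,fx=1.5,fy=1.5)
o[:a.shape[0],:a.shape[1]]=a;o[320:320+b.shape[0],:b.shape[1]]=b;cv2.imwrite('pics/c2.png',o)
```

```text
False (9.5167, array([-2.300e-01,  4.140e-01,  1.968e+00,  1.000e-03,  7.600e-01,
       -7.900e-02]), array([0.4778, 0.0022, 0.18  ]), array([ 0.7,  0.2, -0.1]))
True (10.2, array([-0.184,  0.419,  1.959, -0.003,  0.765, -0.033]), array([0.4807, 0.0229, 0.1798]), array([-0.6, -3. ,  1.2]))
tool in clamp [-0.00649241 -0.07062812]
[ 4.03835907e-01  4.09318377e-01  1.58841339e+00 -4.44089210e-16
  1.14386089e+00  1.80303958e+00]
(13.825, array([ 0.403,  0.409,  1.589, -0.   ,  1.144,  1.802]), array([0.4858, 0.3275, 0.3   ]), array([-0.1, -0.2, -0.3]))
```

View pics/c2.png

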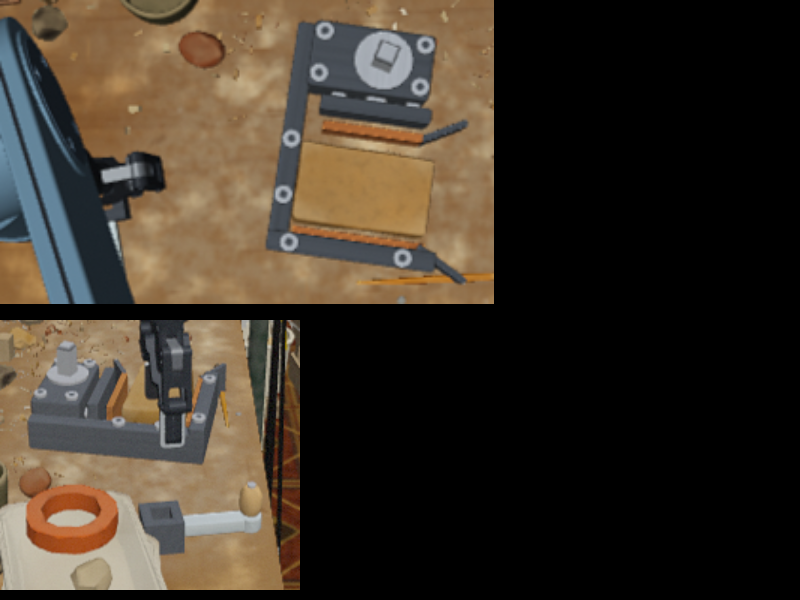

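The block is home: its left end is at the stop bar, 1–2 mm off the cheek strip, and the shaft is unchanged. Now I grasp the crank hub and lift it.

Run:
```python
from h import *
hub=np.array([.4856,.328]);psi=-2.97+np.pi/2
robot.line_to(np.r_[hub,.178],quat(psi),max_speed=.12,f_stop=15);print(st())
robot.move_gripper(0.0,70);s=robot.sense();print(s['opening'],s['finger_force'],st())
t=robot.sense()['tcp_pos']
robot.line_to([t[0],t[1],.32],max_speed=.15);print(robot.sense()['opening'],st())
# over shaft, hub 20 mm above its top
psi2=CY-.17-np.pi/2+np.pi/2
mid=np.array([.53,.17]);Z=.178+.104+.025
P=np.r_[SH,Z];print(robot.inverse_kinematics(P,quat(psi2)))
robot.move_ptp(np.r_[SH+[-.03,.0],Z],quat(psi2));print(st())
for n in('top','side'):cv2.imwrite(f'pics/{n}3.png',robot.get_image(n)[:,:,::-1])
a=cv2.imread('pics/top3.png')[160:320,260:460];b=cv2.imread('pics/side3.png')[130:280,220:420]
o=np.zeros((600,800,3),np.uint8);a=cv2.resize(a,None,fx=2,fy=2);b=cv2.resize(b,None,fx=4,fy=4,interpolation=2)
o[:,:]=b[:600,:800];cv2.imwrite('pics/c3.png',o)
```

```text
(15.0917, array([0.404, 0.558, 1.695, 0.   , 0.887, 1.803]), array([0.486 , 0.3282, 0.1788]), array([ 0.5, -0.6,  0.2]))
0.45775650310517535 71.36556655168533 (15.5833, array([0.404, 0.558, 1.695, 0.   , 0.887, 1.803]), array([0.4859, 0.3282, 0.1787]), array([-0. , -0. ,  4.6]))
0.4541231491605266 (16.6833, array([0.404, 0.391, 1.565, 0.   , 1.187, 1.803]), array([0.4855, 0.328 , 0.3187]), array([-0.1,  0.2, -2.8]))
[-5.84770319e-02  4.40447851e-01  1.51952806e+00 -4.44089210e-16
  1.18161674e+00  2.61522968e-01]
(18.0667, array([-0.061,  0.392,  1.597,  0.   ,  1.153,  0.259]), array([0.5743, 0.0761, 0.3066]), array([ 0.6,  0.4, -3.5]))
```

View pics/c3.png

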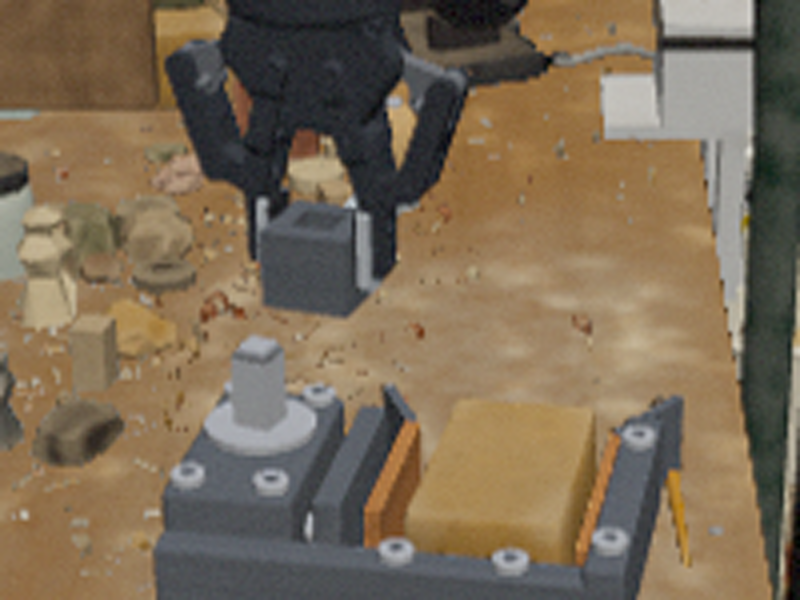

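The side crop shows the hub level in the fingers, with front-face corners at crop (262,233), (357,245), (265,307), (348,315). The shaft top is centred at (258,347). I compare these with the predictions from TCP and SH.

Run:
```python
from h import *
np.set_printoptions(precision=1,suppress=True)
t=np.array(robot.sense()['tcp_pos']);u=t[2]-.1787;print(t)
C=lambda P:(proj('side',P)-[220,130])*4
psi=CY-.17;Rk=rot(psi)   # tool y = psi ; crank y ∥ psi; crank x = psi-90
pts=[np.r_[t[:2]+Rk@[sx*.02,sy*.02],z] for z in(u+.036,u) for sx in(-1,1) for sy in(-1,1)]
print(C(np.array(pts)))
print('shaft top ctr',C(np.r_[SH,.104]),'corners',C(np.array([np.r_[SH+rot(psi)@[sx*.006,sy*.006],.104] for sx in(-1,1) for sy in(-1,1)])))
print('per mm x,y,z',[(C(np.r_[SH,.104]+d)-C(np.r_[SH,.104]))for d in np.eye(3)*.001])
# measured shaft blob in side image
im=cv2.imread('pics/side3.png');g=cv2.cvtColor(im,cv2.COLOR_BGR2HSV)
m=cv2.inRange(g,(0,0,140),(180,50,255))[210:245,270:300]
print('\n'.join(''.join('#' if v else '.' for v in r) for r in m))
m=cv2.inRange(g,(90,40,30),(130,255,130))[175:215,275:325]
print('\n'.join(''.join('#' if v else '.' for v in r) for r in m))
```

```text
[0.6 0.1 0.3]
[[380.2 206.4]
 [345.9 238.9]
 [297.4 195.9]
 [261.  227.6]
 [381.8 281.2]
 [348.1 315.4]
 [300.2 269.9]
 [264.5 303.5]]
shaft top ctr [[258.9 340.4]] corners [[276.5 337. ]
 [265.7 347.5]
 [252.3 333.4]
 [241.3 343.9]]
per mm x,y,z [array([[-2.2, -0. ]]), array([[-0.2,  0.9]]), array([[-0.1, -2. ]])]
..............................
..............................
..............................
..............................
............#####.......#.....
..........#########...........
..........#########...........
.........#########............
.............####.............
....................#.........
........#..........##.........
.............##...............
.........#...###..............
...........#........#.........
............##..#..##.........
......##.#.#.....#............
......###......#...###....####
......####..#........#....##..
............###...........####
..........#................###
......##.............####...##
.....####.#..#.......######...
...######............#######..
..#######............########.
.########...#.......#########.
.#######
[... 1641 characters left out ...]
.....................................
..................................................
.................#................................
.................................#................
............#.....................................
..................................................
..................................................
...............................#..................
..................................................
..................................................
..................................................
..................................................
..................................................
..................................................
```

The hub is in hand as predicted, within 1 mm. The shaft reads about 0.7 mm further in x, so I set SH to (0.6051,0.0754) and lower the crank with force stops, with small offset retries.

```bash
sed -i 's/^CO=/CO=/' h.py
cat > ins.py <<'E'
from h import *
S=np.array([.6051,.0754]);psi=CY-.17;q=quat(psi);down=.1787+.065
robot.line_to(np.r_[S,.3066],q,max_speed=.08);robot.sleep(.2);print(st())
for off in [(0,0),(-.003,0),(.003,0),(0,.002),(0,-.002)]:   # crank x, crank y
    d=rot(psi-np.pi/2)@np.array(off)
    robot.line_to(np.r_[S+d,.290],q,max_speed=.08)
    hit=robot.line_to(np.r_[S+d,down-.003],q,max_speed=.04,f_stop=15);a=st();print(off,hit,a)
    if a[2][2]<down+.004:break
    robot.line_to(np.r_[S+d,.295],q,max_speed=.08)
for n in('top','side'):cv2.imwrite(f'pics/{n}4.png',robot.get_image(n)[:,:,::-1])
cv2.imwrite('pics/c4.png',cv2.resize(cv2.imread('pics/side4.png')[130:280,220:420],None,fx=4,fy=4,interpolation=2))
E
python3 ins.py
```

```text
(18.9, array([-0.059,  0.441,  1.519, -0.   ,  1.181,  0.261]), array([0.6047, 0.0755, 0.3066]), array([-0.3,  0.4, -1.7]))
(0, 0) True (20.325, array([-5.900e-02,  5.080e-01,  1.583e+00, -1.000e-03,  1.051e+00,
        2.610e-01]), array([0.6049, 0.0751, 0.2438]), array([-0. , -1. ,  3.3]))
```

The crank went straight down to the collar height (TCP 0.2438 against 0.2437 expected). I release it, back off and look.

Run:
```python
from h import *
robot.move_gripper(.7);t=np.array(robot.sense()['tcp_pos'])
robot.line_to([t[0],t[1],.33],max_speed=.15)
psi=CY-.17;G=np.array([.605,.0752])+.09*rot(psi-np.pi/2)[:,0]
robot.line_to(np.r_[G+[-.1,0],.33],quat(psi),max_speed=.2);print(G,st())
for n in('top','side'):cv2.imwrite(f'pics/{n}5.png',robot.get_image(n)[:,:,::-1])
a=cv2.resize(cv2.imread('pics/top5.png')[180:330,270:400],None,fx=4,fy=4,interpolation=2)[:,:400]
a=cv2.resize(cv2.imread('pics/top5.png')[180:330,290:390],None,fx=4,fy=4,interpolation=2)
b=cv2.resize(cv2.imread('pics/side5.png')[150:300,250:350],None,fx=4,fy=4,interpolation=2)
cv2.imwrite('pics/c5.png',np.hstack([a,b]))
```

```text
[ 0.57668901 -0.01023119] (22.4083, array([-0.256,  0.196,  1.813,  0.   ,  1.132,  0.065]), array([ 0.4774, -0.0101,  0.33  ]), array([-0.4, -0.5, -0.8]))
```

View pics/c5.png

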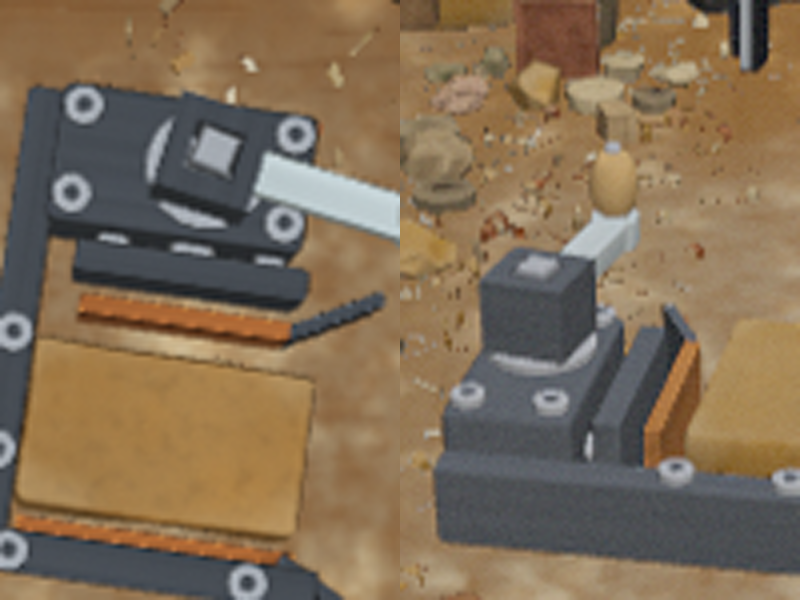

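The crank sits flush on the collar, with the shaft tip showing just above the hub and the arm along -y. The block is still home. Next I straddle the grip loosely, with the tool turning along, and drive the arc.

Run:
```python
from h import *
C=np.array([.605,.0752]);p0=CY-.17;Z=.265
def pose(d): psi=p0-d; return np.r_[C+.09*rot(psi-np.pi/2)[:,0],Z],quat(psi)
p,q=pose(0)
robot.move_gripper(.37)
robot.line_to([*p[:2],.33],q,max_speed=.2)
print(robot.line_to(p,q,max_speed=.1,f_stop=8),st())
for d in np.arange(.1,1.56,.1):
    p,q=pose(d);h=robot.line_to(p,q,max_speed=.05,f_stop=25)
    s=robot.sense();print(round(d,2),h,np.round(s['contact_force'],1),np.round(s['tcp_pos'][:2]-p[:2],4))
    if h:break
else:
  for d in np.arange(1.56,1.96,.04):
    p,q=pose(d);h=robot.line_to(p,q,max_speed=.03,f_stop=18)
    s=robot.sense();f=np.array(s['contact_force']);print(round(d,2),h,np.round(f,1),np.round(s['tcp_pos'][:2]-p[:2],4))
    if h or np.linalg.norm(f[:2])>25:break
robot.sleep(.3);print(st())
```

```text
False (24.3417, array([-0.211,  0.432,  1.649, -0.   ,  1.059,  0.109]), array([ 0.5769, -0.0103,  0.2656]), array([-0.7, -0.5,  0.2]))
0.1 False [ 0.5 -0.4  1.4] [0.0003 0.    ]
0.2 False [0.2 0.2 0. ] [ 0.0003 -0.0001]
0.3 False [ 1.4 -1.8  0. ] [ 0.0008 -0.0004]
0.4 False [ 3.6 -3.3 -0.7] [ 0.0009 -0.0005]
0.5 False [ 2.1 -3.4  1.4] [ 0.0004 -0.0004]
0.6 False [ 1.9 -4.5  1.5] [ 0.0002 -0.0003]
0.7 False [ 1.1 -4.8  3.3] [ 0.     -0.0002]
0.8 False [ 1.  -4.4  2.2] [-0.0001 -0.0002]
0.9 False [ 1.  -4.8  3.3] [-0.0002 -0.0002]
1.0 False [ 0.3 -4.5  3.1] [-0.0003 -0.0002]
1.1 False [-0.7 -4.8  4.5] [-0.0004 -0.0002]
1.2 False [-0.2 -6.4  3.1] [-0.0005 -0.0002]
1.3 False [-0.8 -5.9  4.7] [-0.0006 -0.0003]
1.4 False [-2.2 -5.8  4. ] [-0.0007 -0.0003]
1.5 False [-1.1 -6.   5.2] [-0.0008 -0.0003]
1.56 False [-2.2 -6.   4.7] [-0.0009 -0.0005]
1.6 False [-2.2 -7.4  5.3] [-0.001  -0.0006]
1.64 False [-1.9 -5.7  5. ] [-0.0011 -0.0006]
1.68 False [-3.9 -7.7  6. ] [-0.0012 -0.0006]
1.72 False [-3.7 -8.4  6.6] [-0.0013 -0.0007]
1.76 False [-3.5 -8.1  6. ] [-0.0014 -0.0007]
1.8 False [-4.8 -8.1  6.3] [-0.0015 -0.0007]
1.84 False [-4.5 -8.3  7.2] [-0.0016 -0.0008]
1.88 False [-4.1 -7.7  6.2] [-0.0017 -0.0008]
1.92 False [ -6.9 -12.5   8.5] [-0.0022 -0.0016]
(32.375, array([ 0.036,  0.391,  1.72 , -0.004,  1.039,  2.276]), array([0.5322, 0.1294, 0.2643]), array([ -6.3, -11.9,   8.1]))
```

Force is starting to climb. I press on until the hard stop shows clearly.

Run:
```python
from h import *
C=np.array([.605,.0752]);p0=CY-.17;Z=.265
def pose(d): psi=p0-d; return np.r_[C+.09*rot(psi-np.pi/2)[:,0],Z],quat(psi)
for d in np.arange(1.94,2.16,.02):
    p,q=pose(d);robot.line_to(p,q,max_speed=.03)
    s=robot.sense();f=np.array(s['contact_force']);print(round(d,2),np.round(f,1),np.round(s['tcp_pos'][:2]-p[:2],4))
    if np.linalg.norm(f[:2])>24:break
robot.sleep(.3)
p,q=pose(d-.1);robot.line_to(p,q,max_speed=.05);print(st())   # ease off
robot.move_gripper(.6);t=np.array(robot.sense()['tcp_pos']);robot.line_to([t[0],t[1],.33],max_speed=.1)
robot.move_ptp(np.array([.40,.30,.33]),q);print(st())
for n in('top','side'):cv2.imwrite(f'pics/{n}6.png',robot.get_image(n)[:,:,::-1])
a=cv2.resize(cv2.imread('pics/top6.png')[180:330,290:390],None,fx=4,fy=4,interpolation=2)
b=cv2.resize(cv2.imread('pics/side6.png')[170:320,270:370],None,fx=4,fy=4,interpolation=2)
cv2.imwrite('pics/c6.png',np.hstack([a,b]))
```

```text
1.94 [ -8.1 -15.2   9.8] [-0.0025 -0.0022]
1.96 [ -9.6 -18.9  10.6] [-0.0028 -0.0027]
1.98 [-11.9 -20.6  10.8] [-0.0032 -0.0032]
2.0 [-13.7 -23.9  12.8] [-0.0036 -0.0038]
(34.0083, array([ 3.400e-02,  3.900e-01,  1.723e+00, -1.000e-03,  1.035e+00,
        2.256e+00]), array([0.5317, 0.129 , 0.2641]), array([-5.1, -6.6,  3.5]))
(36.0, array([ 4.190e-01,  2.360e-01,  1.761e+00, -1.000e-03,  1.145e+00,
        2.639e+00]), array([0.4006, 0.2997, 0.3299]), array([0.8, 0.1, 0.1]))
```

View pics/c6.png

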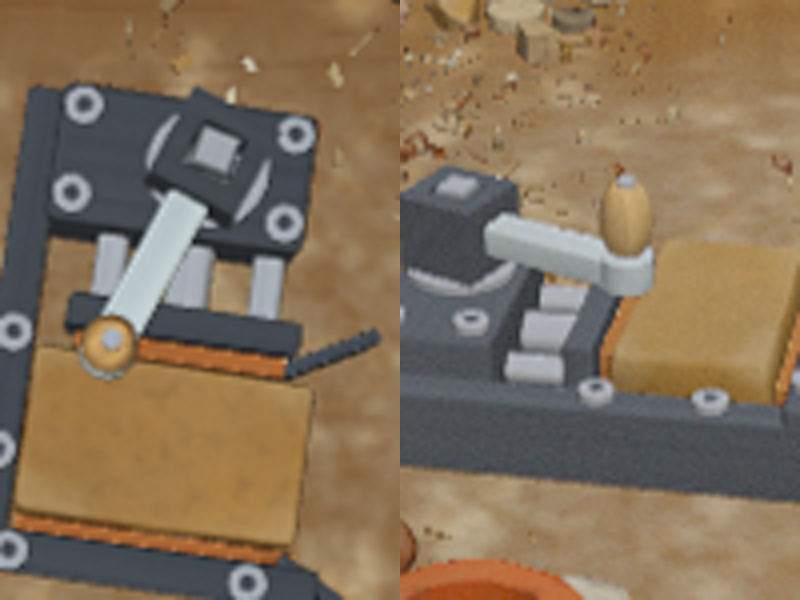

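The jaw pad is pressed on the block, the block lies square against the cheek, and the crank is still down on the collar with its grip at top-crop (110,338). A final angle check before handing in.

Run:
```python
from h import *
g=pix2plane('top',np.array([[111,338]])/4+[290,180],.125)[0,:2];d=g-[.605,.0752]
a=np.arctan2(d[1],d[0]);print('arm len',np.linalg.norm(d),'crank turn',(CY-np.pi/2-a)%(2*np.pi))
j=pix2plane('top',np.array([[68,297],[300,325]])/4+[290,180],.053)[:,:2]  # jaw rear top edge
j0=pix2plane('top',np.array([[80,240],[308,270]])/4+[290,180],.053)[:,:2]
im0=(rot(CY).T@(j0-CO).T).T;im1=(rot(CY).T@(j-CO).T).T;print('jaw rear x before/after',im0[:,0],im1[:,0])
```

```text
arm len 0.09117846493145122 crank turn 1.9393965856186428
jaw rear x before/after [0.07084382 0.07146475] [0.0461237  0.04777446]
```

The jaw has travelled 24.2 mm, so the shaft is at about 1.78 rad, at its stop.

```bash
python3 -c "
from plant import robot
print(robot.sign_off())"
```

```text
the job is handed in; nothing more can be done
None
```

The job is handed in: the block is home and gripped against the cheek, and the crank is fully down on the shaft, which was turned to its stop (about 1.78 rad by the camera); I never saw the judge's result.

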